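Clamp the grooved block on the vacuum pod

ROBOT

A 7-joint arm with a two-finger parallel gripper is mounted at the origin on the work surface. World frame = base frame: x ahead of the robot, y to its left, z up, the work surface at z = 0. Lengths are in mm, angles in rad, forces in N, time in s.
With the tool pointing down it reaches from about 400 to 900 mm from the base axis. Payload 5.6 kg.
Tool frame: the origin (TCP) lies midway between the tips of the shut fingers; the grasp point (between the pads) lies 19 mm behind it (manip.grasp_offset is the distance from the TCP to the grasp point, in mm); z points along the fingers, y is the line along which they close (so a half turn about z gives the same grasp; the last joint's range is limited). The gripper opens to 92 mm and grips with 3 to 60 N. Pads are 20 mm wide; open, the fingers measure 128 mm over their backs; the gripper's body (75 mm by 189 mm) begins 69 mm behind the grasp point.
Start: joints at [1.249, 0.468, -0.012, 1.603, 0.006, 1.071, -0.056], TCP at [178.839, -624.92, 214.592] pointing down, gripper open.
Joint ranges: [-2.53, 2.53], [-0.31, 2.02], [-1.57, 1.55], [0.28, 2.44], [-1.29, 4.43], [0.15, 1.84], [-2.92, 2.92]. Speed limits (rad/s): [2.57, 2.57, 3.14, 3.14, 3.14, 3.14, 3.14].

INTERFACE

Orientations are given as a unit quaternion [x, y, z, w].
In Python, from cell import status, imaging, job, manip gives the robot as it stands. The module is installed in compiled form; this text tells all that it offers.
- The arm moves only by the tool send_rows, never from a script. Its argument "increments" is a list of rows, each a list of 5 numbers: the opening, from 0 (shut) to 1 (fully open), then the shift along the tool's x, y, z in mm, then the turn about the tool's z in degrees. A call has 1 to 12 rows; each row shifts and turns the commanded pose from where the row before left it, along the tool's axes as they then stand; what a row does not reach is not made up. A row lasts 1/12 s, in which the tool goes at most 41.7 mm and 7.16 degrees, less where a joint would pass 70% of its speed; a pose out of reach is approached as far as the arm can. A call with a gripper value outside its range is refused whole. The fingers move at their own pace and stop on an object; "force" is the grip in N (left out, the last holds). Time passes only in rows, so rows that do not move let the fingers close. It gives the time, the measured TCP pose, the force, the opening and the grip force at its end, in the units of the state.
- status.state(): the state, without advancing time (a new reading comes with each control period).
- imaging.get_image(name): name is "side" or "top"; returns (picture, depth): 384x512x3 uint8, red, green, blue; 384x512 float32, mm along the optical axis (not along the pixel's ray), 0 where there is no reading.
- imaging.camera_model(name): a dict with "K" (3x3 intrinsics, pixels), "R" (3x3) and "t" (3): a world point X has camera coordinates R X + t. Camera axes: x right, y down, z forward; pixel columns grow to the right and rows downward; lengths in mm; the calibration is good to about 2 mm. A picture is of the moment at which its call begins. camera_model takes no time and is no camera call.
- job.finish_job(): hands the job in; it is judged then, once.
The state is a dict: "clock": time; "joint_positions": joint angles; "joint_vel": joint speeds; "tau": joint torques, N m; "tcp_pos": TCP position; "ee_rot": TCP orientation; "wrist_force": force on the tool from outside, world axes, zero at the start; "ft_torque": the same for the moment, N m; "width": opening from 0.0 (shut) to 1.0 (fully open); "gripper_force": force on a finger pad.
Only numpy, scipy, OpenCV 4.12 (cv2) and the standard library are available. Lean on these libraries where they do the work, as an engineer would, in place of code of your own. Each camera call takes 0.05 s, during which the arm holds its last target. There are 200 camera calls.

TASK

The pine block lies groove down: turn it over and lay it on the black vacuum pod with its plain face down and the groove on top, square to the pod and centred on it so that it covers the rubber seal all round, laying it down by hand rather than letting it topple over or drop. Then let go of it, turn the valve lever fully open, in line with the pipe, and after that press the control box's keys fully down and release them, one at a time: the small round reset key, then the square pump start, then the oblong clamp key. Do not press the two stop keys (the large round one and the mushroom), and leave the other things on the bench where they are.

Things in the scene. Friction and masses are not known exactly. Their poses are not given: they have to be found in the camera images.
- block_center (a point): centre of the loose pine block, 130 x 56 x 52 mm, 0.12 to 0.21 kg. One 130 x 56 face has a groove 20 mm wide, 16 mm deep along its whole length; the opposite face is plain. Axes: x along the 130 mm length, y across the 56 mm width, z out of the PLAIN face (up when the groove is underneath, down when it is on top). Lying on the bench its centre is 26 mm up; standing on an end, 65 mm up
- pod_top (a point): centre of the top of the vacuum pod's rubber seal, 60 mm above the bench. The pod: a black box 120 x 50 mm on a fixed aluminium base plate (290 x 120 x 12 mm); its seal is a raised grey rubber frame 90 x 30 mm. Axes: y along the pod's length, away from the valve; x across it, away from the robot; z up. A block lying on it has its centre 26 mm above this point and overhangs the pod a little all round
- valve_axis (a point): point on the vertical turning axis of the ball valve in the brass pipe, 132 mm from the middle of the pod, at the height of its lever (70 mm above the bench). Same axes as the pod: the pipe runs along y. The pipe is 21 mm thick, its top 45 mm above the bench; the valve's brass body reaches 32 mm either way along the pipe, its top 53 mm above the bench
- valve_grip (a point): middle of the black sleeve of the valve's lever, 80 mm from the turning axis, 72 mm above the bench. The lever is level; its sleeve is 20 mm wide, 12 mm thick, from 28 to 106 mm from the axis, its underside 66 mm above the bench with free space below down to the base plate, or to the pipe when in line with it. The -x axis points along the lever away from the turning axis, z up
- valve (a joint): angle of the valve lever, rad: 0 shut, lever square to the pipe and pointing towards the robot; it grows anticlockwise seen from above to the stop at 1.571, fully open, lever in line with the pipe and pointing away from the pod. Starts between 0 and 0.3 (not open). It stays where it is left; stiff, about 0.18 N m (2.5 N at the sleeve)
- reset_top (a point): middle of the top of the small round reset key (26 mm across), far left on the control box: a fixed bare metal case 209 x 134 mm, lid 70 mm above the bench, with five plain black spring keys. All keys but the mushroom have their tops 83 mm above the bench and go straight down 6 mm. Axes of all key points: x away from the robot across the box, y to the left along the box, z up
- start_top (a point): middle of the top of the square key (36 x 36 mm), 83 mm above the bench, the pump start: far row, middle, 64 mm to the right (-y of the box) of the reset key.
- clamp_top (a point): middle of the top of the oblong key (62 mm from front to back, 28 mm wide), 83 mm above the bench, the clamp key: at the right end of the box, 64 mm right and 32 mm nearer than the square key.
- stop_top (a point): middle of the top of the large round flat key (38 mm across), the pump stop: near row, middle, 64 mm nearer to the robot than the square key. Not to be pressed.
- estop_top (a point): middle of the top of the mushroom emergency stop (42 mm across, 100 mm above the bench): near left, 64 mm nearer to the robot than the reset key. Not to be pressed.
- reset_key (a joint): how far the small round reset key is pressed in, m: 0 up, 0.006 fully down; counts as pressed beyond 0.0045. Spring: starts to move at 1.5 N, fully down at 5 N, springs back up by itself
- start_key (a joint): how far the square pump start key is pressed in, m: 0 up, 0.006 fully down; counts as pressed beyond 0.0045. Spring: starts to move at 1.5 N, fully down at 5 N, springs back up by itself
- clamp_key (a joint): how far the oblong clamp key is pressed in, m: 0 up, 0.006 fully down; counts as pressed beyond 0.0045. Spring: starts to move at 1.5 N, fully down at 5 N, springs back up by itself
- stop_key (a joint): how far the large round pump stop key is pressed in, m (0 up, 0.006 down); pressed beyond 0.003 spoils the job
- estop_key (a joint): how far the mushroom emergency stop is pressed in, m (0 up, 0.006 down); pressed beyond 0.003 spoils the job
- block: the same pine block (origin: middle of its grooved face; axes as its centre point). It starts lying on the bench, groove underneath, its length across the bench (left to right, within 18 degrees). Its 56 x 52 mm ends are flat and square, so that it stands on end by itself. The only thick free block: the plain offcut is 30 mm thick
- glue: bystander: white glue bottle, 64 mm across, 170 mm high, standing; origin under its centre
- sander_block: bystander: cork sanding block, 66 x 115 x 35 mm; origin under its centre
- tape: bystander: tape measure, 42 x 72 x 64 mm; origin under its centre
- mallet: bystander: wooden mallet lying, head 62 x 125 x 60 mm, handle 210 mm; origin under its head
- f_clamp: bystander: bar clamp lying flat, 300 mm long; origin under the middle of the bar
- offcut: bystander: thin plain offcut 150 x 58 x 30 mm, lying; origin under its centre
Mind the look-alikes: they are no part of the job. What is shaped like the block but blue is not meant.

How it is judged (in metres and radians):
On the way, in this order (a step that is already met when the one before it is completed fails the run):
1. the block lies on the pod, groove on top, square and covering the seal, let go (x of block_center in the frame of pod_top between -0.009 and 0.009 m and y of block_center in the frame of pod_top between -0.016 and 0.016 m and z of block_center in the frame of pod_top between 0.021 and 0.03 m and angle between the x axis of block_center and the y axis of pod_top, either way round below 0.12 rad and angle between block_center's own z axis and vertical above 3.04 rad and contact force between block and the fingers below 0.05 N and contact force between block and the arm below 0.05 N and linear speed of block below 0.02 m/s), for 0.2 s.
2. the valve is fully open (value of joint valve above 1.4 rad), for 0.1 s.
3. the small round reset key is pressed fully down (value of joint reset_key above 0.0045 m), for 0.03 s.
4. the square pump start key is pressed fully down (value of joint start_key above 0.0045 m), for 0.03 s.
5. the oblong clamp key is pressed fully down (value of joint clamp_key above 0.0045 m), for 0.03 s.
At the end, for the whole second after the job is handed in: The block rests untouched on the pod, groove on top and flat (within 0.1 rad), its centre within 16 mm along and 9 mm across the pod's length and within 7 degrees of square to it (either way round), the valve within 10 degrees of fully open, and the three keys pressed in order are up again (x of block_center in the frame of pod_top between -0.009 and 0.009 m and y of block_center in the frame of pod_top between -0.016 and 0.016 m and z of block_center in the frame of pod_top between 0.021 and 0.03 m and angle between the x axis of block_center and the y axis of pod_top, either way round below 0.12 rad and angle between block_center's own z axis and vertical above 3.04 rad and contact force between block and the fingers below 0.05 N and contact force between block and the arm below 0.05 N and linear speed of block below 0.01 m/s and value of joint valve above 1.4 rad and value of joint each of reset_key, start_key, clamp_key below 0.0015 m).
It fails at once if the block topples or drops instead of being laid down by hand (moves freely, untouched, faster than 0.45 m/s or 6 rad/s) (contact force between block and the fingers below 0.05 N and contact force between block and the arm below 0.05 N and (linear speed of block above 0.45 m/s or angular speed of block above 6 rad/s)).
It fails at once if a stop key is pressed (value of joint any of stop_key, estop_key above 0.003 m).
It fails at once if two keys are pressed at once (value of joint each of reset_key, start_key above 0.002 m or value of joint each of start_key, clamp_key above 0.002 m or value of joint each of reset_key, clamp_key above 0.002 m).
It fails at once if a key is pressed before the valve is open (value of joint any of reset_key, start_key, clamp_key above 0.0045 m and value of joint valve below 1.35 rad).
It fails at once if another thing on the bench is moved more than 30 mm or tipped over (distance of any of glue, sander_block, tape, mallet, f_clamp, offcut from where it was at the start of the episode above 0.03 m or angle between any of glue, sander_block, tape, mallet, f_clamp, offcut's own z axis and vertical above 0.5 rad).
It also fails if it takes over 72 s, if anything falls off the work surface, if the arm or the gripper's body presses on something with over 40 N, if the wrist force passes 120 N, or if a joint passes its speed limit or range.

## Working session

There is one attempt and no reset: what is moved stays moved. The work goes in short steps, Python scripts to look and compute and a tool call to move; the robot and the scene stay as the last step left them, time stands still between calls to the robot, and variables do not carry over. Pictures are saved under pics/ and viewed, at most 13 in all, crops included, and the job is handed in when it is done.

Besides the shell and the picture viewer there is one more tool, called after "Emit:" as name([rows], argument=value, ...), one row to a line, values as JSON. send_rows: Moves the arm, as the interface text tells. Its arguments: {"type":"object","properties":{"increments":{"type":"array"},"force":{"type":"number"}},"required":["increments"]}

```bash
mkdir -p pics; cat > h.py <<'E'
import numpy as np, cv2
from cell import status, imaging, job, manip
def look(n):
    p,d=imaging.get_image(n); return p,d,imaging.camera_model(n)
def ray(m,u,v,z):
    K,R,t=map(np.array,(m["K"],m["R"],m["t"])); c=-R.T@t
    w=R.T@np.linalg.inv(K)@np.array([u,v,1.]); return c+w*(z-c[2])/w[2]
def pts(m,d):
    K,R,t=map(np.array,(m["K"],m["R"],m["t"]))
    v,u=np.mgrid[:d.shape[0],:d.shape[1]]
    c=np.stack([(u-K[0,2])/K[0,0]*d,(v-K[1,2])/K[1,1]*d,d],-1)
    return (c-t)@R
E
python3 - <<'E'
from h import *
for n in("top","side"):
    p,d,m=look(n); cv2.imwrite(f"pics/{n}0.png",p[:,:,::-1]); np.savez(f"{n}0.npz",p=p,d=d)
    R=np.array(m["R"]);print(n,np.round(-R.T@np.array(m["t"])),np.round(R,2).tolist(),m["K"])
s=status.state();print({k:np.round(v,3) for k,v in s.items()},manip.grasp_offset)
E
```

```text
top [ 332.   14. 1162.] [[-0.01, -1.0, -0.01], [-0.98, 0.01, -0.18], [0.18, 0.01, -0.98]] [[437.3530287    0.         255.08478346]
 [  0.         437.3530287  196.264136  ]
 [  0.           0.           1.        ]]
side [146. 723. 861.] [[-0.88, -0.48, -0.01], [-0.33, 0.61, -0.72], [0.35, -0.63, -0.7]] [[355.59991125   0.         250.53482865]
 [  0.         355.59991125 191.49260631]
 [  0.           0.           1.        ]]
{'clock': np.float64(0.1), 'joint_positions': array([ 1.249,  0.468, -0.012,  1.604,  0.006,  1.071, -0.056]), 'joint_vel': array([-0.   , -0.002, -0.   , -0.002,  0.   ,  0.002,  0.001]), 'tau': array([ 1.0000e-03, -5.2165e+01, -1.2000e-02, -2.4437e+01, -5.7000e-02,
        1.4000e-02,  0.0000e+00]), 'tcp_pos': array([ 178.649, -624.426,  213.771]), 'ee_rot': array([ 0.99 ,  0.139, -0.   , -0.001]), 'wrist_force': array([-0.095, -0.478,  0.142]), 'ft_torque': array([-0.027,  0.001,  0.022]), 'gripper_force': np.float64(0.0), 'width': np.float64(1.001)} 18.700000000000003
```

View pics/top0.png

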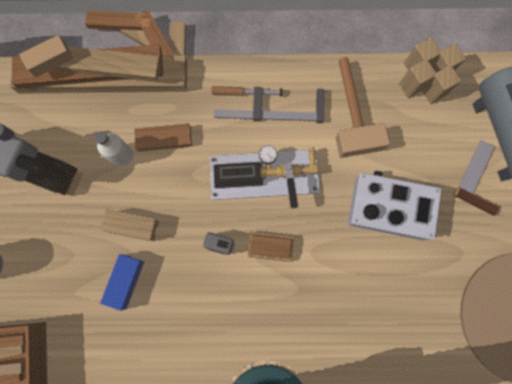

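View pics/side0.png

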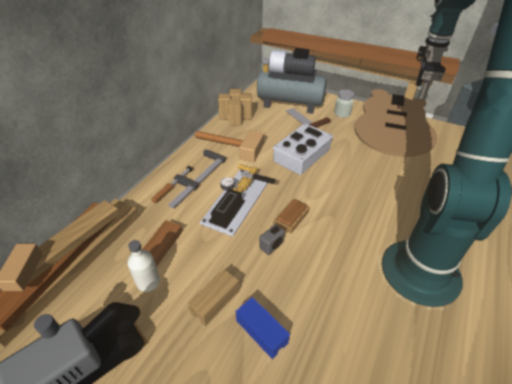

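Block candidates in the top view:
- Pale thick wood at (130,224), which looks like the pine block.
- Brown wood at (163,137), probably the offcut.
- Brown wood at (271,246), probably the cork sander.
- Blue block at (122,282), a decoy.
- Shelf and stacked wood at (45,55) and (430,70).

I'll check sizes and heights in a close crop.

```bash
python3 - <<'E'
from h import *
z=np.load("top0.npz");p,d=z["p"],z["d"];m=imaging.camera_model("top")
P=pts(m,d);np.save("P0.npy",P)
def rect(name,u0,u1,v0,v1,zl,zh,extra=None):
    k=np.zeros(d.shape,bool);k[v0:v1,u0:u1]=1
    k&=(P[...,2]>zl)&(P[...,2]<zh)&(d>0)
    if extra is not None:k&=extra
    n,l,s,c=cv2.connectedComponentsWithStats(k.astype(np.uint8));i=1+np.argmax(s[1:,4])
    q=P[l==i];r=cv2.minAreaRect(q[:,:2].astype(np.float32))
    print(name,len(q),np.round(np.median(q[:,2]),1),np.round(r[0],1),np.round(r[1],1),round(r[2],1),"mean",np.round(q.mean(0),1))
rect("pale",95,165,200,245,35,70)
rect("brown1",130,195,118,155,15,60)
rect("brown2",245,298,228,262,18,60)
rect("blue",95,150,248,315,15,80)
dark=p.max(2)<75
rect("pod",205,270,155,195,45,75)
rect("plate",200,330,140,205,4,22)
rect("lever",270,305,165,212,58,90,dark)
rect("gauge",258,280,143,167,20,200)
rect("box",340,450,165,245,60,76)
for n,u,v in(("reset",375,187),("start",399,192),("clamp",424,210),("stop",396,217),("estop",371,212)):
    rect(n,u-16,u+16,v-20,v+20,78 if n!="estop" else 92,110)
a=cv2.resize(p[125:265,85:335],None,fx=3,fy=3,interpolation=cv2.INTER_CUBIC)[:,:,::-1]
cv2.imwrite("pics/c1.png",a)
E
```

```text
pale 1135 50.3 [460.1 353.1] [131.4  56. ] 78.4 mean [459.5 351.3  50.1]
brown1 1222 28.5 [701.8 276.7] [ 60.8 150.3] 5.5 mean [700.4 275.9  28.3]
brown2 1120 32.5 [403.5 -13.3] [114.9  65.8] 83.0 mean [402.9 -13.3  30.3]
blue 1372 49.8 [315.4 366.8] [ 58.  130.1] 71.4 mean [314.3 363.2  47.7]
pod 926 56.9 [594.1  65.5] [ 50.9 131. ] 2.4 mean [592.9  69.8  56.6]
plate 1657 11.2 [596.2  44.3] [124.2 206.1] 2.8 mean [580.2  50.9  11.8]
lever 156 76.7 [534.8 -66.8] [71.5 14.1] 6.9 mean [534.5 -66.7  76.7]
gauge 303 60.8 [634.5  -6.4] [45.9 56.1] 83.4 mean [636.2  -6.   58.7]
box 3355 69.3 [ 501.1 -330.7] [209.7 135. ] 77.9 mean [ 500.  -329.    69.4]
reset 78 81.6 [ 545.3 -274.2] [23.5 23.9] 86.5 mean [ 545.2 -273.9   81.9]
start 204 82.3 [ 532.1 -337. ] [35.7 37.2] 77.9 mean [ 532.1 -336.7   82.3]
clamp 287 81.9 [ 488.2 -392. ] [30.9 62.4] 80.7 mean [ 487.3 -392.3   82. ]
stop 180 82.1 [ 470.3 -322.8] [35.4 35.8] 89.6 mean [ 470.1 -323.3   82.2]
estop 169 96.4 [ 483.1 -261.3] [35.1 34.4] 12.9 mean [ 482.3 -260.2   96.5]
```

View pics/c1.png

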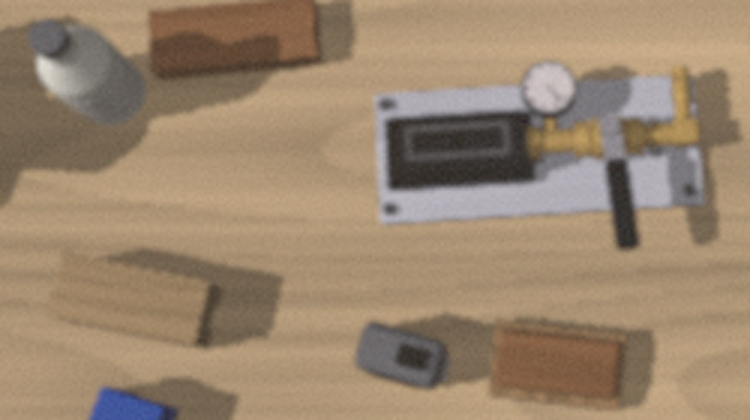

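The pale piece at top-view (130,224) measures 131 x 56 mm and 50 mm tall, so it is the pine block. The offcut is 28 mm high, the sander 32 mm, and the blue one is a decoy. The crop shows the pod at about crop (457,140), the gauge on the far side, and the lever pointing towards the robot.

The tool cannot tilt, so I'll grip the block's right end lightly and pivot it in the pads: stand it up, then tip it over.

```bash
cat >> h.py <<'E'
def go(x,y,z,yaw):
    """total turn (deg), then shifts along tool axes after the turn"""
    from scipy.spatial.transform import Rotation as Ro
    s=status.state(); R=Ro.from_quat(s["ee_rot"]).as_matrix()
    now=np.degrees(np.arctan2(R[1,0],R[0,0])); dy=(yaw-now+180)%360-180
    c,n=np.cos(np.radians(yaw)),np.sin(np.radians(yaw)); D=np.array([x,y,z])-s["tcp_pos"]
    print("turn %.1f | x %.1f y %.1f z %.1f | tcp %s yaw %.1f tiltz %s w %.2f F %.1f clk %.2f"%(-dy,D[0]*c+D[1]*n,D[0]*n-D[1]*c,-D[2],np.round(s["tcp_pos"],1),now,np.round(R[:,2],3),s["width"],s["gripper_force"],s["clock"]),"wf",np.round(s["wrist_force"],1))
E
python3 - <<'E'
from h import *
m=imaging.camera_model("top");z=np.load("top0.npz");p=z["p"].astype(int);P=np.load("P0.npy")
# seal: grey frame on the black pod
g=p.sum(2)/3;s=g[155:195,205:270]
print("seal c",ray(m,457/3+85-.33,125+140/3-.33,60)); 
for c in((407,122),(508,122),(508,158),(407,158)):print(np.round(ray(m,85+c[0]/3-.33,125+c[1]/3-.33,60),1))
go(450,303.5,120,78.4)
E
```

```text
seal c [594.73022184  72.83021784  60.        ]
[611.1 116.1  60. ]
[610.3  28.8  60. ]
[578.5  28.9  60. ]
[579.2 115.9  60. ]
turn -62.4 | x 963.5 y 79.2 z 93.8 | tcp [ 178.6 -624.4  213.8] yaw 16.0 tiltz [-0.001  0.001 -1.   ] w 1.00 F 0.0 clk 0.10 wf [-0.1 -0.5  0.1]
```

Emit:
send_rows([
  [1,0,0,0,-6.93],
  [1,0,0,0,-6.93],
  [1,0,0,0,-6.93],
  [1,0,0,0,-6.93],
  [1,0,0,0,-6.93],
  [1,0,0,0,-6.93],
  [1,0,0,0,-6.93],
  [1,0,0,0,-6.93],
  [1,0,0,0,-6.93],
  [1,0,25,0,0],
  [1,0,25,0,0],
  [1,0,25,0,0],
], force=10)

```text
clock: 1.1
tcp_pos: [252.3, -640.2, 214.2]
ee_rot: [0.776, 0.631, 0.0, -0.0]
wrist_force: [0.6, -0.0, 0.1]
width: 1.001
gripper_force: 0.0
```

Emit:
send_rows([
  [1,10,35,0,0],
  [1,20,30,0,0],
  [1,30,30,0,0],
  [1,30,30,0,0],
  [1,30,20,0,0],
  [1,30,10,0,0],
  [1,35,0,0,0],
  [1,35,0,0,0],
  [1,35,0,0,0],
  [1,35,0,0,0],
  [1,35,0,0,0],
  [1,35,0,0,0],
])

```text
clock: 2.1
tcp_pos: [475.3, -317.9, 214.2]
ee_rot: [0.775, 0.632, -0.0, -0.0]
wrist_force: [0.6, 0.4, 1.1]
width: 0.997
gripper_force: 0.0
```

```bash
python3 -c "
from h import *
go(450,303.5,120,78.4)"
```

```text
turn -0.1 | x 603.6 y -149.8 z 94.2 | tcp [ 475.3 -317.9  214.2] yaw 78.3 tiltz [-0.001  0.    -1.   ] w 1.00 F 0.0 clk 2.10 wf [0.6 0.4 1.1]
```

Emit:
send_rows([
  [1,35,0,0,0],
  [1,35,0,0,0],
  [1,35,-10,0,0],
  [1,35,-15,0,0],
  [1,35,-15,0,0],
  [1,35,-15,0,0],
  [1,35,-15,0,0],
  [1,35,-15,0,0],
  [1,35,-15,0,0],
  [1,35,-15,0,0],
  [1,35,-15,0,0],
  [1,35,-10,0,0],
])

```text
clock: 3.1
tcp_pos: [421.8, 121.4, 214.5]
ee_rot: [0.775, 0.632, -0.0, 0.0]
wrist_force: [0.8, -0.4, -0.6]
width: 1.0
gripper_force: 0.0
```

Emit:
send_rows([
  [1,35,-10,10,0],
  [1,35,0,15,0],
  [1,35,0,15,0],
  [1,30,0,15,0],
  [1,25,0,15,0],
  [1,15,0,12,0],
  [1,9,0,10,0],
  [1,0,0,0,0],
])

```text
clock: 3.77
tcp_pos: [449.3, 303.1, 120.4]
ee_rot: [0.775, 0.633, -0.002, -0.001]
wrist_force: [-0.5, 0.3, -1.0]
width: 0.999
gripper_force: 0.0
```

```bash
python3 - <<'E'
from h import *
go(450,303.5,7,78.4)
p,d,m=look("top");a=p[180:260,80:190];q,_,_=look("side");b=q[180:340,130:290]
cv2.imwrite("pics/a1.png",np.hstack([cv2.resize(a,(550,400)),cv2.resize(b,(400,400))])[:,:800,::-1])
E
```

```text
turn 0.1 | x 0.5 y 0.6 z 113.4 | tcp [449.3 303.1 120.4] yaw 78.5 tiltz [-0.004 -0.001 -1.   ] w 1.00 F 0.0 clk 3.77 wf [-0.5  0.3 -1. ]
```

View pics/a1.png

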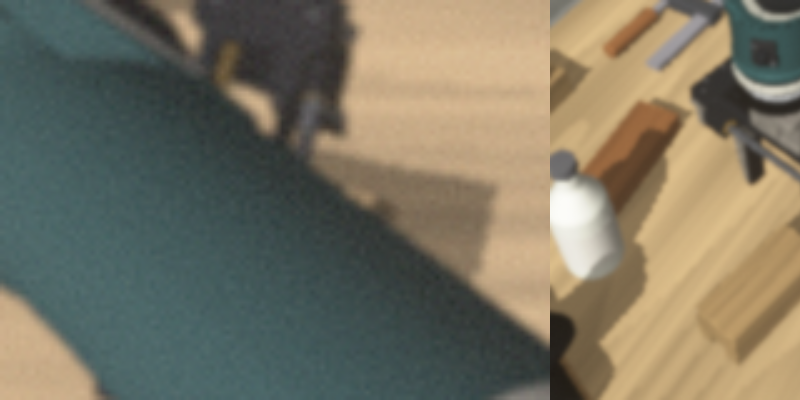

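The side crop shows the open fingers straddling the line of the block's right end, with nothing in the way. Next I descend and grip.

Emit:
send_rows([
  [1,0,0,20,0],
  [1,0,0,25,0],
  [1,0,0,25,0],
  [1,0,0,20,0],
  [1,0,0,13,0],
  [1,0,0,10,0],
  [0.5,0,0,0,0],
  [0.3,0,0,0,0],
  [0.3,0,0,0,0],
  [0.3,0,0,0,0],
  [0.3,0,0,0,0],
  [0.3,0,0,0,0],
], force=8)

```text
clock: 4.87
tcp_pos: [450.9, 302.5, 10.3]
ee_rot: [0.775, 0.632, 0.0, 0.0]
wrist_force: [-0.9, -0.5, 4.3]
width: 0.611
gripper_force: 8.0
```

Emit:
send_rows([
  [0.3,2.9,0,-10,0],
  [0.3,3.7,0,-9.6,0],
  [0.3,4.5,0,-9.3,0],
  [0.3,5.4,0,-8.8,0],
  [0.3,6.1,0,-8.3,0],
  [0.3,6.8,0,-7.8,0],
  [0.3,0,0,0,0],
  [0.3,0,0,0,0],
], force=5)

```text
clock: 5.53
tcp_pos: [456.9, 331.7, 63.9]
ee_rot: [0.775, 0.632, 0.0, 0.0]
wrist_force: [-0.1, 0.3, -1.6]
width: 0.61
gripper_force: 5.0
```

```bash
python3 - <<'E'
from h import *
go(450,303.5,7,78.4)
q,_,_=look("side")
cv2.imwrite("pics/a2.png",cv2.resize(q[150:350,130:330],(600,600),interpolation=2)[:,:,::-1])
E
```

```text
turn -0.0 | x -29.0 y -1.0 z 56.9 | tcp [456.9 331.7  63.9] yaw 78.4 tiltz [ 0.001  0.001 -1.   ] w 0.61 F 5.0 clk 5.53 wf [-0.1  0.3 -1.6]
```

View pics/a2.png

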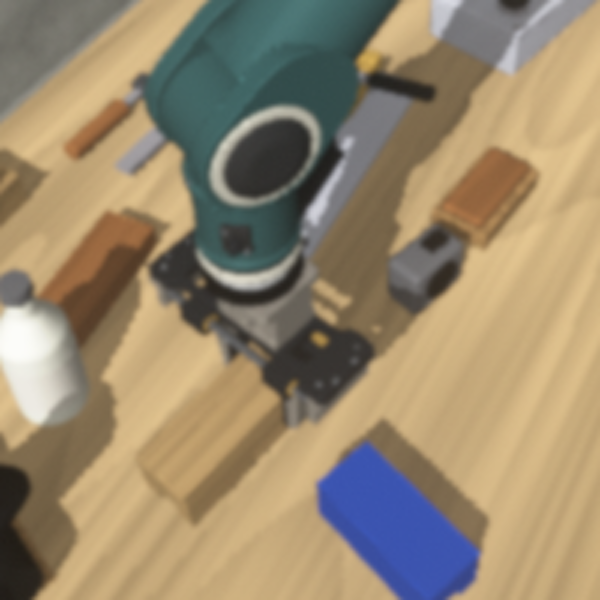

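The block was lifted level and did not pivot at 5 N. I'll loosen to 3 N to let it sag.

Emit:
send_rows([
  [0.3,0,0,0,0],
  [0.3,0,0,0,0],
  [0.3,0,0,0,0],
  [0.3,0,0,0,0],
], force=3)

```text
clock: 5.92
tcp_pos: [456.5, 330.6, 63.0]
ee_rot: [0.775, 0.632, -0.0, 0.0]
wrist_force: [-0.3, 0.1, -1.2]
width: 0.608
gripper_force: 3.0
```

```bash
cat >> h.py <<'E'
def wood(n,lo,hi,c=(460,400),r=170):
    "points near c in height range, summarised"
    p,d,m=look(n);P=pts(m,d);h=cv2.cvtColor(p,cv2.COLOR_RGB2HSV).astype(int)
    k=(d>0)&(P[...,2]>lo)&(P[...,2]<hi)&(np.hypot(P[...,0]-c[0],P[...,1]-c[1])<r)&(h[...,0]<25)&(h[...,1]>60)&(h[...,2]>90)
    k=cv2.morphologyEx(k.astype(np.uint8),cv2.MORPH_OPEN,np.ones((3,3)))
    nn,l,s,_=cv2.connectedComponentsWithStats(k)
    if nn<2: print("none");return None
    return P[l==1+np.argmax(s[1:,4])]
E
python3 - <<'E'
from h import *
go(450,303.5,7,78.4)
q=wood("side",8,200)
e=np.array([.201,.98]);t=(q[:,:2]-[456.9,331.7])@e
for a in range(-30,140,15):
    w=(t>=a)&(t<a+15)
    if w.sum()>5:print(a,w.sum(),np.round(np.percentile(q[w,2],[3,50,97]),1))
E
```

```text
turn -0.1 | x -27.8 y -0.9 z 56.0 | tcp [456.5 330.6  63. ] yaw 78.3 tiltz [-0.001 -0.001 -1.   ] w 0.61 F 3.0 clk 5.92 wf [-0.3  0.1 -1.2]
0 144 [ 48.3  96.2 102.1]
15 204 [38.5 89.2 96.6]
30 211 [ 31.6  81.8 156.9]
45 202 [21.4 74.3 80.1]
60 207 [15.1 66.3 72.3]
75 201 [15.5 58.7 64.9]
90 187 [25.3 52.1 57.2]
105 89 [39.9 46.5 50.6]
```

Emit:
send_rows([
  [0.3,7.5,0,-7.1,0],
  [0.3,8,0,-6.5,0],
  [0.3,8.6,0,-5.8,0],
  [0.3,9,0,-4.9,0],
  [0.3,9.5,0,-4.2,0],
  [0.3,9.8,0,-3.3,0],
  [0.3,0,0,0,0],
  [0.3,0,0,0,0],
  [0.3,0,0,0,0],
], force=3)

```text
clock: 6.72
tcp_pos: [467.3, 382.3, 95.1]
ee_rot: [0.775, 0.632, -0.0, 0.0]
wrist_force: [0.6, 0.5, 2.3]
width: 0.606
gripper_force: 3.0
```

```bash
cat >> h.py <<'E'
def prof(c,n="side",lo=8,yaw=78.4):
    q=wood(n,lo,250,c);e=np.array([np.cos(np.radians(yaw)),np.sin(np.radians(yaw))]);t=(q[:,:2]-c)@e
    for a in range(-90,140,10):
        w=(t>=a)&(t<a+10)
        if w.sum()>5:print(a,w.sum(),np.round(np.percentile(q[w,2],[3,50,97]),1))
E
python3 - <<'E'
from h import *
go(450,303.5,7,78.4)
prof(status.state()["tcp_pos"][:2])
E
```

```text
turn -0.1 | x -80.6 y -1.1 z 88.1 | tcp [467.3 382.3  95.1] yaw 78.3 tiltz [ 0. -0. -1.] w 0.61 F 3.0 clk 6.72 wf [0.6 0.5 2.3]
0 51 [ 49.3 128.7 133.6]
10 202 [ 40.5 119.9 129.9]
20 206 [ 31.5 106.9 199. ]
30 215 [ 19.6  92.8 193.1]
40 173 [18.5 78.5 87.8]
50 168 [17.5 65.1 74.3]
60 147 [23.  51.2 60.5]
70 136 [28.9 38.1 45.9]
80 22 [26.4 30.2 33. ]
```

It is pivoting well and is now at about 54°. I'll continue to upright.

Emit:
send_rows([
  [0.3,10,0,-2.5,0],
  [0.3,10.2,0,-1.6,0],
  [0.3,10.3,0,-0.7,0],
  [0.3,10.3,0,0.3,0],
  [0.3,10.3,0,1.1,0],
  [0.3,10.1,0,2,0],
  [0.3,0,0,0,0],
  [0.3,0,0,0,0],
  [0.3,0,0,0,0],
], force=3)

```text
clock: 7.52
tcp_pos: [479.5, 442.7, 96.6]
ee_rot: [0.775, 0.632, 0.0, -0.0]
wrist_force: [0.1, 0.8, 1.5]
width: 0.609
gripper_force: 3.0
```

```bash
python3 - <<'E'
from h import *
go(450,303.5,7,78.4)
prof(status.state()["tcp_pos"][:2])
q,_,_=look("side")
cv2.imwrite("pics/a3.png",cv2.resize(q[150:350,130:330],(500,500),interpolation=2)[:,:,::-1])
E
```

```text
turn -0.0 | x -142.3 y -0.9 z 89.6 | tcp [479.5 442.7  96.6] yaw 78.4 tiltz [-0.     0.001 -1.   ] w 0.61 F 3.0 clk 7.52 wf [0.1 0.8 1.5]
-30 12 [15.1 29.5 39.5]
-20 30 [ 9.4 33.6 49.6]
-10 34 [ 8.7 32.  53.9]
0 57 [ 12.7  48.1 118.9]
10 227 [ 16.5 113.3 133.2]
20 356 [ 11.7  59.3 198.8]
30 26 [  9.3 193.3 211.6]
```

View pics/a3.png

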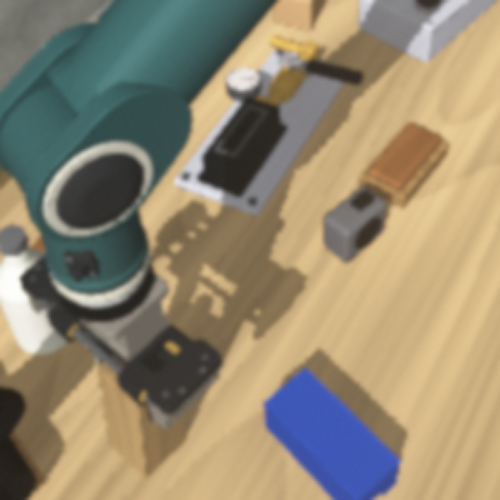

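The side view shows the block upright on its end, held at the top. I'll firm the grip, lift it slightly and carry it back to free bench.

Emit:
send_rows([
  [0.3,0,0,0,0],
  [0.3,0,0,0,0],
  [0.3,0,0,0,0],
  [0.3,0,0,-15,0],
  [0.3,-15,0,0,0],
  [0.3,-25,0,0,0],
  [0.3,-25,0,0,0],
  [0.3,-25,0,0,0],
  [0.3,-25,0,0,0],
  [0.3,-25,0,0,0],
  [0.3,-25,0,0,0],
  [0.3,-15,0,0,0],
], force=25)

```text
clock: 8.62
tcp_pos: [442.6, 261.8, 111.5]
ee_rot: [0.776, 0.631, -0.002, 0.001]
wrist_force: [0.5, -0.4, -1.1]
width: 0.611
gripper_force: 25.0
```

Emit:
send_rows([
  [0.3,-10,0,0,0],
  [0.3,0,0,0,0],
  [0.3,0,0,8,0],
  [0.3,0,0,4,0],
  [0.3,0,0,3,0],
  [0.3,0,0,1,0],
  [0.3,0,0,0,0],
])

```text
clock: 9.2
tcp_pos: [441.3, 258.2, 96.2]
ee_rot: [0.775, 0.632, 0.0, -0.0]
wrist_force: [-1.6, 0.2, 7.3]
width: 0.608
gripper_force: 25.0
```

Emit:
send_rows([
  [0.3,0,0,0,0],
  [0.3,0,0,0,0],
  [0.3,0,0,0,0],
], force=3)

```text
clock: 9.45
tcp_pos: [441.3, 258.0, 95.9]
ee_rot: [0.775, 0.632, 0.001, -0.0]
wrist_force: [-1.5, 1.2, 4.3]
width: 0.605
gripper_force: 3.0
```

```bash
python3 - <<'E'
from h import *
go(450,303.5,7,78.4)
prof(status.state()["tcp_pos"][:2]);prof(status.state()["tcp_pos"][:2],"top")
E
```

```text
turn 0.0 | x 46.3 y -0.6 z 88.9 | tcp [441.3 258.   95.9] yaw 78.4 tiltz [ 0.     0.002 -1.   ] w 0.61 F 3.0 clk 9.45 wf [-1.5  1.2  4.3]
-30 16 [18.6 50.6 66.8]
-20 30 [11.4 42.1 67. ]
-10 66 [ 14.6  69.6 131.6]
0 106 [ 16.9 129.4 133.2]
10 238 [ 28.  118.7 133.3]
20 386 [ 10.9  58.3 107. ]
30 9 [  9.4 187.7 195.4]
-40 9 [116.  127.9 131.6]
```

The block stands upright with its plain face to the left. Now I tip it to the left about its left bottom edge.

Emit:
send_rows([
  [0.3,10.1,0,-1,0],
  [0.3,10.2,0,-1,0],
  [0.3,10.3,0,0,0],
  [0.3,10.3,0,0.8,0],
  [0.3,10.1,0,1.8,0],
  [0.3,10,0,2.6,0],
  [0.3,0,0,0,0],
], force=3)

```text
clock: 10.13
tcp_pos: [453.5, 318.7, 92.1]
ee_rot: [0.775, 0.632, 0.001, -0.001]
wrist_force: [0.2, 1.4, -1.7]
width: 0.609
gripper_force: 3.0
```

```bash
python3 - <<'E'
from h import *
go(450,303.5,7,78.4)
prof(status.state()["tcp_pos"][:2]);prof(status.state()["tcp_pos"][:2],"top")
E
```

```text
turn 0.1 | x -15.6 y -0.4 z 85.1 | tcp [453.5 318.7  92.1] yaw 78.5 tiltz [-0.     0.002 -1.   ] w 0.61 F 3.0 clk 10.13 wf [ 0.2  1.4 -1.7]
-40 8 [11.  18.9 29.6]
-30 29 [ 9.3 29.6 55.6]
-20 31 [ 8.2 39.8 63.7]
-10 44 [ 15.2  46.1 130.1]
0 103 [ 13.1 125.5 130.7]
10 444 [ 14.5  87.4 129.5]
20 6 [119.3 154.6 193. ]
30 11 [181.  186.  198.4]
noneTraceback (most recent call last):
  File "<stdin>", line 3, in <module>
  File "h.py", line 29, in prof
    q=wood(n,lo,250,c);e=np.array([np.cos(np.radians(yaw)),np.sin(np.radians(yaw))]);t=(q[:,:2]-c)@e
                                                                                        ~^^^^^^
TypeError: 'NoneType' object is not subscriptable
```

```bash
cat >> h.py <<'E'
def face(c,yaw=78.4):
    q=wood("side",8,150,c);e=np.array([np.cos(np.radians(yaw)),np.sin(np.radians(yaw))]);t=(q[:,:2]-c)@e
    print("z : t max (left face)",[(z,round(float(np.percentile(t[(q[:,2]>=z)&(q[:,2]<z+10)],90)),1)) for z in range(10,140,10) if ((q[:,2]>=z)&(q[:,2]<z+10)).sum()>8])
E
python3 - <<'E'
from h import *
face(status.state()["tcp_pos"][:2])
E
```

```text
z : t max (left face) [(10, 15.9), (20, 16.3), (30, 16.6), (40, 16.9), (50, 17.4), (60, 17.7), (70, 17.9), (80, 18.5), (90, 18.8), (100, 18.9), (110, 19.3), (120, 19.0), (130, 11.2)]
```

It mostly slid, because the pads resist turning and the bench friction is low. I'll regrip nearer the block's left face and tip while pressing down, so the pushing corner force turns it.

Emit:
send_rows([
  [0.66,0,0,0,0],
  [0.68,0,0,0,0],
  [0.7,0,0,0,0],
  [0.7,0,0,0,0],
  [0.7,4,0,0,0],
  [0.7,4,0,0,0],
  [0.4,0,0,0,0],
  [0.3,0,0,0,0],
  [0.3,0,0,0,0],
  [0.3,0,0,0,0],
], force=6)

```text
clock: 11.12
tcp_pos: [455.2, 324.3, 92.5]
ee_rot: [0.775, 0.632, 0.0, -0.0]
wrist_force: [0.2, 1.2, 0.5]
width: 0.609
gripper_force: 6.0
```

```bash
python3 - <<'E'
from h import *
go(450,303.5,7,78.4)
face(status.state()["tcp_pos"][:2])
E
```

```text
turn -0.0 | x -21.4 y -0.9 z 85.5 | tcp [455.2 324.3  92.5] yaw 78.4 tiltz [ 0.     0.001 -1.   ] w 0.61 F 6.0 clk 11.12 wf [0.2 1.2 0.5]
z : t max (left face) [(10, 6.5), (20, 6.6), (30, 6.7), (40, 6.4), (50, 6.4), (60, 6.5), (70, 6.9), (80, 6.4), (90, 9.4), (100, 7.1), (110, 6.7), (120, 6.6)]
```

Emit:
send_rows([
  [0.3,0,0,3,0],
  [0.3,5,0,1,0],
  [0.3,5,0,0.5,0],
  [0.3,5,0,0.5,0],
  [0.3,5,0,0.8,0],
  [0.3,5,0,0.8,0],
], force=6)

```text
clock: 11.67
tcp_pos: [460.1, 348.3, 86.1]
ee_rot: [0.775, 0.632, -0.0, 0.0]
wrist_force: [-1.6, -0.6, 3.9]
width: 0.608
gripper_force: 6.0
```

```bash
python3 - <<'E'
from h import *
go(450,303.5,7,78.4)
face(status.state()["tcp_pos"][:2])
E
```

```text
turn -0.1 | x -45.9 y -0.9 z 79.1 | tcp [460.1 348.3  86.1] yaw 78.3 tiltz [-0.    -0.001 -1.   ] w 0.61 F 6.0 clk 11.67 wf [-1.6 -0.6  3.9]
z : t max (left face) [(50, -5.7), (70, -1.5), (80, 1.1), (90, 2.7), (100, 6.6), (120, 8.1)]
```

It is tipping now, about 11°. I'll continue the arc.

Emit:
send_rows([
  [0.3,9,0,2.2,0],
  [0.3,8.9,0,3,0],
  [0.3,8.6,0,3.7,0],
  [0.3,8.3,0,4.3,0],
  [0.3,7.9,0,5,0],
  [0.3,7.4,0,5.6,0],
  [0.3,0,0,0,0],
], force=6)

```text
clock: 12.3
tcp_pos: [470.4, 399.3, 60.9]
ee_rot: [0.775, 0.632, 0.0, -0.001]
wrist_force: [0.3, 0.5, -0.3]
width: 0.607
gripper_force: 6.0
```

```bash
python3 - <<'E'
from h import *
go(450,303.5,7,78.4)
face(status.state()["tcp_pos"][:2]);prof(status.state()["tcp_pos"][:2])
q,_,_=look("side")
cv2.imwrite("pics/a4.png",cv2.resize(q[150:350,130:330],(500,500),interpolation=2)[:,:,::-1])
E
```

```text
turn 0.0 | x -98.0 y -0.7 z 53.9 | tcp [470.4 399.3  60.9] yaw 78.4 tiltz [ 0.     0.001 -1.   ] w 0.61 F 6.0 clk 12.30 wf [ 0.3  0.5 -0.3]
z : t max (left face) [(90, 12.8), (100, 11.6)]
0 18 [ 67.   95.8 102.1]
10 23 [ 77.8  98.5 102.5]
```

View pics/a4.png

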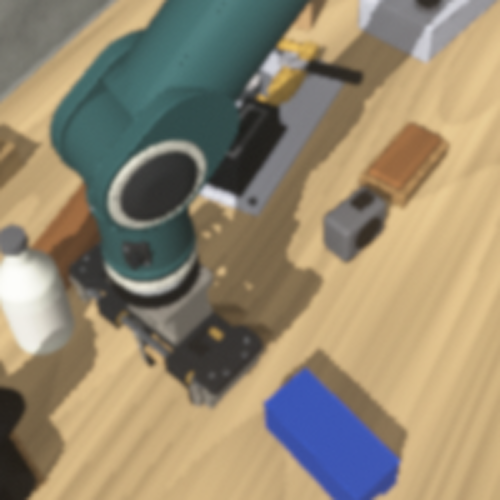

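The arm hides the block, but the heights fit a roughly 45° tilt. My grip is low on the plain side, so I'll finish laying it on the raised pod, where the fingertips have room below. I'll check the gauge clearance first.

```bash
python3 - <<'E'
from h import *
P=np.load("P0.npy");z=np.load("top0.npz");p=z["p"].astype(int)
w=P[143:168,256:282]
k=(w[...,2]>40)&(w[...,2]<140);q=w[k]
print(np.round(np.percentile(q[:,2],[5,50,90,99]),1))
a=p[143:168,256:282];k2=(a.min(2)>120)&(w[...,2]>50);q=w[k2];print("white",len(q),np.round(q.mean(0),1),np.round(q.min(0)),np.round(q.max(0)))
print("pod pts",np.round(np.median(P[165:178,225:250].reshape(-1,3),0),1))
E
```

```text
[45.9 60.6 63.9 66.1]
white 233 [637.4  -6.6  75.6] [332. -29.  55.] [ 664.   16. 1162.]
pod pts [596.2  73.   57.5]
```

Emit:
send_rows([
  [0.3,6.8,0,6.5,0],
  [0.3,6.1,0,7,0],
  [0.3,5.5,0,7.5,0],
  [0.3,4.8,0,8,0],
  [0.3,4.1,0,8.3,0],
  [0.3,2.8,0,6.8,0],
  [0.3,0,0,0,0],
  [0.3,0,0,0,0],
], force=6)

```text
clock: 13.12
tcp_pos: [475.6, 425.5, 16.3]
ee_rot: [0.775, 0.632, -0.002, 0.0]
wrist_force: [-0.2, 0.2, -1.5]
width: 0.611
gripper_force: 6.0
```

```bash
python3 - <<'E'
from h import *
go(450,303.5,7,78.4)
c=status.state()["tcp_pos"][:2]
for n in("side","top"):
    q=wood(n,8,120,c,150)
    if q is not None:
        e=np.array([.201,.98]);t=(q[:,:2]-c)@e
        for a in range(-130,40,10):
            w=(t>=a)&(t<a+10)
            if w.sum()>5:print(n,a,w.sum(),np.round(np.percentile(q[w,2],[3,50,97]),1))
E
```

```text
turn -0.1 | x -124.7 y -0.6 z 9.3 | tcp [475.6 425.5  16.3] yaw 78.3 tiltz [-0.002 -0.003 -1.   ] w 0.61 F 6.0 clk 13.12 wf [-0.2  0.2 -1.5]
side -130 40 [32.6 48.  50.9]
side -120 75 [17.4 49.7 55.4]
side -110 89 [14.6 53.2 57.6]
side -100 88 [13.9 57.6 62.1]
side -90 100 [14.9 58.5 67.1]
side -80 91 [32.2 63.6 69.8]
side -70 70 [50.5 68.2 73.2]
side -60 51 [57.7 73.4 77.5]
none
```

Emit:
send_rows([
  [0.3,1.5,0,5,0],
  [0.3,1.5,0,5,0],
  [0.3,0,0,0,0],
], force=6)

```text
clock: 13.47
tcp_pos: [477.1, 429.9, 7.3]
ee_rot: [0.775, 0.632, 0.0, -0.0]
wrist_force: [0.3, -0.4, -0.8]
width: 0.609
gripper_force: 6.0
```

Emit:
send_rows([
  [0.3,0,0,0,0],
  [0.3,0,0,0,0],
  [0.3,0,0,0,0],
  [0.3,0,0,-15,0],
  [0.3,0,0,-25,0],
  [0.3,0,0,-25,0],
  [0.3,0,0,-25,0],
  [0.3,0,0,-20,0],
  [0.3,0,0,0,-5],
  [0.3,0,0,0,-5],
  [0.3,0,0,0,-4],
  [0.3,0,0,0,0],
], force=30)

```text
clock: 14.47
tcp_pos: [477.2, 429.6, 119.1]
ee_rot: [0.692, 0.722, 0.0, 0.0]
wrist_force: [-0.4, 0.3, -1.1]
width: 0.611
gripper_force: 30.0
```

```bash
python3 - <<'E'
from h import *
go(589.6,124.5,105,92.4)
c=status.state()["tcp_pos"][:2]
q=wood("side",60,250,c,150);e=np.array([-.042,.999]);t=(q[:,:2]-c)@e
for a in range(-150,40,10):
            w=(t>=a)&(t<a+10)
            if w.sum()>5:print(a,w.sum(),np.round(np.percentile(q[w,2],[3,50,97]),1))
q,_,_=look("side")
cv2.imwrite("pics/a5.png",cv2.resize(q[120:320,130:330],(500,500),interpolation=2)[:,:,::-1])
E
```

```text
turn 0.0 | x -309.5 y 99.5 z 14.1 | tcp [477.2 429.6 119.1] yaw 92.4 tiltz [ 0.001  0.001 -1.   ] w 0.61 F 30.0 clk 14.47 wf [-0.4  0.3 -1.1]
-130 44 [143.7 159.9 162.8]
-120 89 [122.7 161.4 165.8]
-110 83 [127.6 160.4 168.1]
-100 72 [144.7 164.7 171. ]
-90 66 [153.5 170.1 174.7]
-80 37 [157.1 174.2 177.1]
-70 27 [175.3 178.4 180.8]
```

View pics/a5.png

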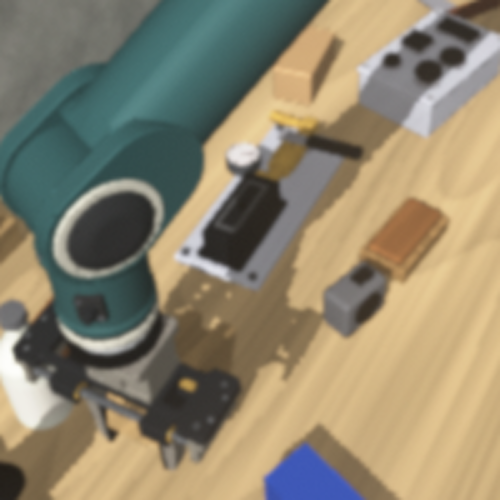

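Block is held at about 17° tilt, groove side up. I'll carry it to the pod.

Emit:
send_rows([
  [0.3,-15,0,0,0],
  [0.3,-25,0,0,0],
  [0.3,-30,5,0,0],
  [0.3,-30,10,0,0],
  [0.3,-30,12,0,0],
  [0.3,-30,15,0,0],
  [0.3,-30,15,0,0],
  [0.3,-30,15,0,0],
  [0.3,-30,12,0,0],
  [0.3,-30,10,0,0],
  [0.3,-20,5,0,0],
  [0.3,-7,0,0,0],
])

```text
clock: 15.57
tcp_pos: [590.1, 122.0, 117.7]
ee_rot: [0.695, 0.719, -0.001, 0.001]
wrist_force: [0.9, -0.7, -1.5]
width: 0.61
gripper_force: 30.0
```

```bash
python3 - <<'E'
from h import *
go(589.6,126.5,85,92.4)
c=status.state()["tcp_pos"][:2]
for n in("side","top"):
    q=wood(n,75,250,c,150);e=np.array([-.042,.999])
    if q is None: continue
    t=(q[:,:2]-c)@e
    for a in range(-150,40,10):
            w=(t>=a)&(t<a+10)
            if w.sum()>5:print(n,a,w.sum(),np.round(np.percentile(q[w,2],[3,50,97]),1),np.round(np.percentile(q[w,0],[3,97])))
q,_,_=look("side");w,_,_=look("top")
cv2.imwrite("pics/a6.png",np.hstack([cv2.resize(q[100:260,150:310],(400,400),interpolation=2),cv2.resize(w[100:260,180:340],(400,400),interpolation=2)])[:,:,::-1])
E
```

```text
turn -0.5 | x 4.5 y -0.3 z 32.7 | tcp [590.1 122.  117.7] yaw 91.9 tiltz [ 0.    -0.002 -1.   ] w 0.61 F 30.0 clk 15.57 wf [ 0.9 -0.7 -1.5]
side -10 22 [124.8 179.  185.7] [584. 622.]
side 0 164 [146.4 164.9 182. ] [567. 618.]
side 10 26 [147.  152.5 170.2] [559. 611.]
top -130 12 [158.1 160.9 163.7] [607. 620.]
top -120 18 [161.1 163.3 166.2] [608. 619.]
```

View pics/a6.png

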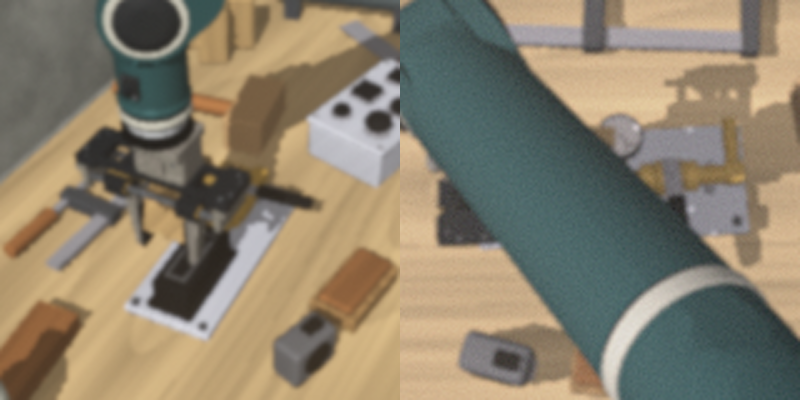

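The side crop shows the block held by its left end near the plain edge, roughly over the pod. I'll shift it, lower it to first contact and rotate it flat.

Emit:
send_rows([
  [0.3,4,0,0,-0.5],
  [0.3,4,0,10,0],
  [0.3,0,0,15,0],
  [0.3,0,0,10,0],
  [0.3,0,0,5,0],
  [0.3,0,0,0,0],
  [0.3,0,0,0,0],
])

```text
clock: 16.35
tcp_pos: [587.9, 135.5, 77.5]
ee_rot: [0.689, 0.725, -0.0, -0.0]
wrist_force: [0.8, 1.1, -1.4]
width: 0.606
gripper_force: 30.0
```

Emit:
send_rows([
  [0.3,0,0,0,0],
  [0.3,0,0,0,0],
  [0.3,0.7,0,4,0],
  [0.3,0.7,0,4,0],
  [0.3,0.6,0,4,0],
  [0.3,0.5,0,4,0],
  [0.3,0.4,0,4,0],
  [0.3,0,0,0,0],
], force=8)

```text
clock: 17.02
tcp_pos: [587.8, 138.1, 57.2]
ee_rot: [0.689, 0.725, -0.0, -0.0]
wrist_force: [-1.0, 0.1, -1.4]
width: 0.61
gripper_force: 8.0
```

```bash
cat >> h.py <<'E'
def prof2(ns=("side","top"),lo=62,yaw=92.4):
  c=status.state()["tcp_pos"][:2];e=np.array([np.cos(np.radians(yaw)),np.sin(np.radians(yaw))])
  for n in ns:
    q=wood(n,lo,145,c,150)
    if q is None: continue
    t=(q[:,:2]-c)@e
    for a in range(-150,40,10):
            w=(t>=a)&(t<a+10)
            if w.sum()>5:print(n,a,w.sum(),np.round(np.percentile(q[w,2],[3,50,97]),1),np.round(np.percentile(q[w,0],[3,97])))
E
python3 - <<'E'
from h import *
go(589.2,133.5,43,92.4);prof2()
E
```

```text
turn 0.5 | x -4.7 y 1.2 z 14.2 | tcp [587.8 138.1  57.2] yaw 92.9 tiltz [-0.001 -0.    -1.   ] w 0.61 F 8.0 clk 17.02 wf [-1.   0.1 -1.4]
side -10 9 [115.9 117.3 120.7] [584. 619.]
side 0 166 [ 86.4 104.2 122. ] [562. 616.]
side 10 13 [ 83.8  88.  119.4] [556. 617.]
none
```

Emit:
send_rows([
  [0.3,-2.5,0.6,0,0],
  [0.3,-2,0.6,0,0.5],
  [0.3,0,0,3,0],
  [0.3,0,0,3,0],
  [0.3,0,0,2,0],
  [0.3,0,0,0,0],
])

```text
clock: 17.62
tcp_pos: [589.4, 133.8, 49.6]
ee_rot: [0.692, 0.722, 0.0, -0.0]
wrist_force: [0.9, 1.5, 0.8]
width: 0.607
gripper_force: 8.0
```

```bash
python3 - <<'E'
from h import *
go(589.2,133.5,43,92.4);prof2(("side",))
q,_,_=look("side")
cv2.imwrite("pics/a7.png",cv2.resize(q[130:250,170:310],(700,600),interpolation=2)[:,:,::-1])
E
```

```text
turn -0.0 | x -0.3 y -0.2 z 6.6 | tcp [589.4 133.8  49.6] yaw 92.4 tiltz [ 0.  0. -1.] w 0.61 F 8.0 clk 17.62 wf [0.9 1.5 0.8]
side 0 160 [ 77.7  96.3 115.6] [566. 618.]
side 10 10 [ 78.6  85.1 110.7] [558. 615.]
```

View pics/a7.png

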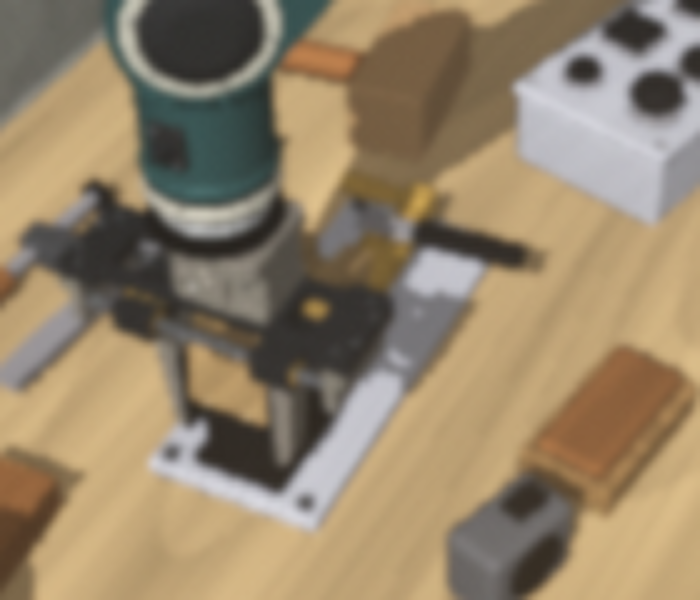

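The block is nearly flat, with its left end about 4 mm high. I'll lower it the last few millimetres gently.

Emit:
send_rows([
  [0.3,0,0,2,0],
  [0.3,0,0,1.5,0],
  [0.3,0,0,1,0],
  [0.3,0,0,0,0],
  [0.3,0,0,0,0],
], force=5)

```text
clock: 18.13
tcp_pos: [589.3, 133.2, 45.1]
ee_rot: [0.693, 0.721, -0.0, -0.0]
wrist_force: [0.3, 0.8, -1.0]
width: 0.608
gripper_force: 5.0
```

```bash
python3 - <<'E'
from h import *
go(589.2,133.5,43,92.4);prof2(("side",))
E
```

```text
turn -0.1 | x 0.3 y -0.1 z 2.1 | tcp [589.3 133.2  45.1] yaw 92.3 tiltz [-0. -0. -1.] w 0.61 F 5.0 clk 18.13 wf [ 0.3  0.8 -1. ]
side 0 163 [ 73.2  92.7 112.4] [566. 618.]
side 10 8 [ 76.3  83.1 103.8] [559. 613.]
```

Emit:
send_rows([
  [0.3,0,0,1.5,0],
  [0.3,0,0,1.5,0],
  [0.3,0,0,1,0],
  [0.3,0,0,0,0],
  [0.3,0,0,0,0],
], force=3)

```text
clock: 18.6
tcp_pos: [589.3, 133.3, 41.2]
ee_rot: [0.693, 0.721, -0.0, -0.0]
wrist_force: [0.5, 0.4, -0.7]
width: 0.613
gripper_force: 3.0
```

```bash
python3 - <<'E'
from h import *
go(589.2,133.5,43,92.4);prof2(("side",))
E
```

```text
turn -0.1 | x 0.2 y -0.1 z -1.8 | tcp [589.3 133.3  41.2] yaw 92.3 tiltz [-0. -0. -1.] w 0.61 F 3.0 clk 18.60 wf [ 0.5  0.4 -0.7]
side 0 156 [ 69.7  89.6 108.7] [565. 617.]
```

Emit:
send_rows([
  [0.3,0,0,1,0],
  [0.3,0,0,1,0],
  [0.3,0,0,1,0],
  [0.3,0,0,0,0],
  [0.3,0,0,0,0],
], force=3)

```text
clock: 19.07
tcp_pos: [589.4, 133.3, 38.2]
ee_rot: [0.693, 0.721, -0.0, 0.0]
wrist_force: [-0.4, 0.2, -0.7]
width: 0.609
gripper_force: 3.0
```

```bash
python3 - <<'E'
from h import *
go(589.2,133.5,43,92.4);prof2(("side",))
E
```

```text
turn -0.1 | x 0.2 y -0.2 z -4.8 | tcp [589.4 133.3  38.2] yaw 92.3 tiltz [-0. -0. -1.] w 0.61 F 3.0 clk 19.07 wf [-0.4  0.2 -0.7]
side 0 162 [ 66.7  85.8 107.2] [566. 618.]
```

Emit:
send_rows([
  [0.3,0,0,1,0],
  [0.3,0,0,1,0],
  [0.3,0,0,0,0],
  [0.3,0,0,0,0],
], force=3)

```text
clock: 19.45
tcp_pos: [589.4, 133.4, 36.2]
ee_rot: [0.692, 0.721, -0.0, -0.0]
wrist_force: [-0.4, -0.2, -1.5]
width: 0.61
gripper_force: 3.0
```

```bash
python3 - <<'E'
from h import *
go(589.2,133.5,43,92.4);prof2(("side",),45)
E
```

```text
turn -0.1 | x 0.1 y -0.2 z -6.8 | tcp [589.4 133.4  36.2] yaw 92.3 tiltz [-0. -0. -1.] w 0.61 F 3.0 clk 19.45 wf [-0.4 -0.2 -1.5]
side -10 8 [47.4 72.3 98.3] [580. 614.]
side 0 165 [ 61.7  84.3 106.3] [564. 618.]
side 10 9 [66.9 77.5 93.8] [558. 617.]
```

The left end's underside is now at about 60 mm, so the block is flat. I'll release and rise.

Emit:
send_rows([
  [0.65,0,0,0,0],
  [0.7,0,0,0,0],
  [0.8,0,0,0,0],
  [0.9,0,0,0,0],
  [1,0,0,0,0],
  [1,0,0,0,0],
  [1,0,0,-20,0],
  [1,0,0,-30,0],
  [1,0,0,-30,0],
  [1,0,0,-30,0],
  [1,0,0,-30,0],
  [1,0,0,0,0],
])

```text
clock: 20.5
tcp_pos: [592.6, 135.0, 182.6]
ee_rot: [0.692, 0.721, 0.004, 0.003]
wrist_force: [1.4, 0.9, 1.1]
width: 1.001
gripper_force: 0.0
```

Emit:
send_rows([
  [1,25,0,0,0],
  [1,35,0,0,0],
  [1,35,0,0,0],
  [1,35,0,0,0],
  [1,35,0,0,0],
  [1,35,0,0,0],
  [1,35,0,0,0],
  [1,35,0,0,0],
  [1,20,0,0,0],
  [1,0,0,0,0],
])

```text
clock: 21.33
tcp_pos: [574.2, 429.5, 175.7]
ee_rot: [0.69, 0.724, 0.001, -0.002]
wrist_force: [-0.3, -1.2, 0.4]
width: 1.0
gripper_force: 0.0
```

```bash
python3 - <<'E'
from h import *
p,d,m=look("top");P=pts(m,d);q=wood("top",90,130,(594,80),110)
if q is not None:
    r=cv2.minAreaRect(q[:,:2].astype(np.float32));print(len(q),r,np.round(np.percentile(q[:,2],[3,25,50,75,97]),1))
    A=np.c_[q[:,:2]-q[:,:2].mean(0),np.ones(len(q))];print("plane slopes",np.linalg.lstsq(A,q[:,2],rcond=None)[0])
go(591,80,150,92.4)
s,_,_=look("side")
cv2.imwrite("pics/a8.png",np.hstack([cv2.resize(p[130:210,200:280],(400,400),interpolation=2),cv2.resize(s[140:240,190:290],(400,400),interpolation=2)])[:,:,::-1])
E
```

```text
1212 ((591.6695556640625, 74.99051666259766), (56.781585693359375, 128.940185546875), 2.0611045360565186) [ 92.5  97.  109.  111.3 114. ]
plane slopes [ 3.29539442e-05 -1.95900045e-03  1.05313517e+02]
turn 0.0 | x -344.0 y -0.2 z 25.5 | tcp [576.8 423.7 175.5] yaw 92.4 tiltz [-0.001 -0.001 -1.   ] w 1.00 F 0.0 clk 21.43 wf [-0.3 -0.2 -0.1]
```

View pics/a8.png

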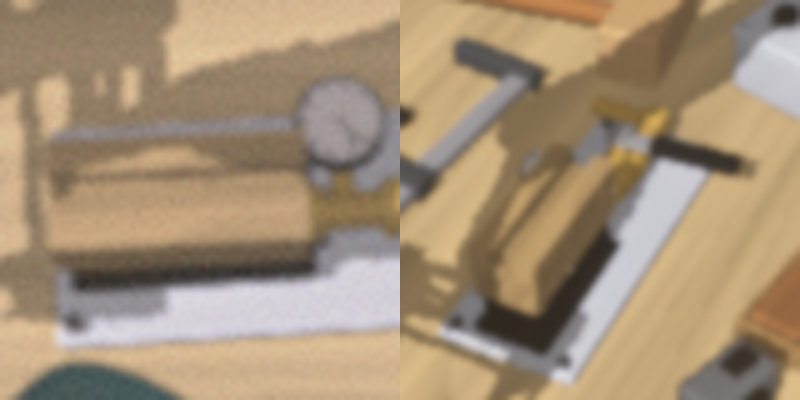

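The top crop shows the block covering the pod, with its centre at (592,75), yaw 2°, flat, and two heights that fit a groove on top. It is about -3 mm across and +2.5 mm along from centre, which is within limits. Now the valve.

```bash
python3 - <<'E'
from h import *
go(522,-38,130,92.4)
ax=np.array([600.2,-59.3]);Y=np.radians(92.4);ex=np.array([np.cos(Y),np.sin(Y)]);ey=np.array([np.sin(Y),-np.cos(Y)])
prev=None
for a in list(range(186,272,6))+[272]:
    r=np.radians(a);u=np.array([np.cos(r),np.sin(r)]);n=np.array([-u[1],u[0]])
    h=10+10*abs(n@ex)+18*abs(n@ey);C=ax+80*u-h*n
    print(a,np.round(C,1),"" if prev is None else np.round([(C-prev)@ex,(C-prev)@ey],1));prev=C
E
```

```text
turn -0.1 | x -457.4 y -75.0 z 45.6 | tcp [577.8 422.1 175.6] yaw 92.3 tiltz [-0.    -0.002 -1.   ] w 1.00 F 0.0 clk 21.48 wf [-0.3 -0.6 -0.2]
186 [518.4 -46.7] 
192 [517.2 -53.6] [-6.8 -1.5]
198 [516.6 -60.7] [-7.1 -0.9]
204 [516.6 -68.2] [-7.4 -0.3]
210 [517.3 -75.7] [-7.6  0.4]
216 [518.9 -83.4] [-7.8  1.2]
222 [521.2 -91.1] [-7.8  2. ]
228 [524.5 -98.8] [-7.8  2.9]
234 [ 528.6 -106.2] [-7.6  3.9]
240 [ 533.7 -113.3] [-7.3  4.8]
246 [ 539.7 -120. ] [-6.9  5.7]
252 [ 546.6 -126. ] [-6.3  6.6]
258 [ 554.3 -131.3] [-5.6  7.5]
264 [ 562.7 -135.8] [-4.8  8.2]
270 [ 571.8 -139.3] [-3.9  8.9]
272 [ 574.9 -140.2] [-1.1  3.1]
```

Emit:
send_rows([
  [0,-25,0,0,0],
  [0,-35,-5,0,0],
  [0,-35,-10,0,0],
  [0,-35,-10,0,0],
  [0,-35,-10,0,0],
  [0,-35,-10,0,0],
  [0,-35,-10,0,0],
  [0,-35,-10,0,0],
  [0,-35,-10,0,0],
  [0,-35,0,0,0],
  [0,-35,0,0,0],
  [0,-35,0,0,0],
], force=20)

```text
clock: 22.48
tcp_pos: [518.6, 6.2, 176.7]
ee_rot: [0.694, 0.72, -0.001, 0.001]
wrist_force: [0.8, 0.2, -0.8]
width: 0.154
gripper_force: 0.0
```

```bash
python3 -c "
from h import *
go(522,-38,130,92.4)"
```

```text
turn -0.3 | x -44.3 y 1.6 z 46.7 | tcp [518.6   6.2 176.7] yaw 92.1 tiltz [ 0.    -0.002 -1.   ] w 0.15 F 0.0 clk 22.48 wf [ 0.8  0.2 -0.8]
```

Emit:
send_rows([
  [0,-18,0,0,0],
  [0,-15,0,0,0],
  [0,-3,0,0,0],
  [0,0,0,0,0],
  [0,0,0,20,0],
  [0,0,0,25,0],
  [0,0,0,25,0],
  [0,0,0,20,0],
  [0,0,0,15,0],
  [0,0,0,7,0],
  [0,0,0,0,0],
])

```text
clock: 23.4
tcp_pos: [519.7, -24.5, 63.1]
ee_rot: [0.692, 0.722, -0.001, -0.001]
wrist_force: [-1.3, 0.1, 0.4]
width: 0.003
gripper_force: 0.0
```

```bash
python3 -c "
from h import *
go(518.4,-46.7,63,92.4)"
```

```text
turn 0.0 | x -22.1 y -2.2 z 0.1 | tcp [519.7 -24.5  63.1] yaw 92.4 tiltz [-0.003  0.001 -1.   ] w 0.00 F 0.0 clk 23.40 wf [-1.3  0.1  0.4]
```

Emit:
send_rows([
  [0,-12,-1,0,0],
  [0,-10,-1,0,0],
  [0,-6.8,-1.5,0,0],
  [0,-7.1,-0.9,0,0],
  [0,-7.4,-0.3,0,0],
  [0,-7.6,0.4,0,0],
  [0,-7.8,1.2,0,0],
  [0,-7.8,2,0,0],
  [0,-7.8,2.9,0,0],
  [0,-7.6,3.9,0,0],
])

```text
clock: 24.23
tcp_pos: [529.5, -108.0, 64.1]
ee_rot: [0.693, 0.721, -0.001, -0.0]
wrist_force: [-0.6, 3.1, -0.4]
width: 0.007
gripper_force: 1.2
```

Emit:
send_rows([
  [0,-7.3,4.8,0,0],
  [0,-6.9,5.7,0,0],
  [0,-6.3,6.6,0,0],
  [0,-5.6,7.5,0,0],
  [0,-4.8,8.2,0,0],
  [0,-3.9,8.9,0,0],
  [0,-1.1,3.1,0,0],
  [0,0,0,0,0],
  [0,0,0,0,0],
])

```text
clock: 24.98
tcp_pos: [576.8, -141.5, 64.4]
ee_rot: [0.693, 0.721, 0.0, 0.001]
wrist_force: [0.8, 0.9, -0.3]
width: 0.005
gripper_force: 0.0
```

```bash
python3 - <<'E'
from h import *
go(574.9,-140.2,63,92.4)
p,d,m=look("side");P=pts(m,d)
k=(p.max(2)<85)&(P[...,2]>62)&(P[...,2]<84)&(np.hypot(P[...,0]-600,P[...,1]+59)<125)&(d>0)
k=cv2.morphologyEx(k.astype(np.uint8),cv2.MORPH_OPEN,np.ones((2,2)));q=P[k>0];
k2=q[:,1]<-75;q=q[k2];print(len(q));r=cv2.minAreaRect(q[:,:2].astype(np.float32));print(r,q.mean(0))
E
```

```text
turn -0.1 | x 1.4 y -1.8 z 1.4 | tcp [ 576.8 -141.5   64.4] yaw 92.3 tiltz [ 0.001 -0.001 -1.   ] w 0.01 F 0.0 clk 24.98 wf [ 0.8  0.9 -0.3]
50
((605.0421752929688, -144.90866088867188), (22.622854232788086, 117.01509094238281), 18.145198822021484) [ 597.98531597 -119.53970552   66.60392132]
```

Emit:
send_rows([
  [0,0,2,0,0],
  [0,0,2,0,0],
  [0,0,2,0,0],
  [0,0,0,0,0],
])

```text
clock: 25.37
tcp_pos: [582.1, -141.5, 64.4]
ee_rot: [0.693, 0.721, -0.0, 0.0]
wrist_force: [-2.1, -1.0, 1.0]
width: 0.005
gripper_force: 0.9
```

Emit:
send_rows([
  [0,0,2,0,0],
  [0,0,2,0,0],
  [0,0,0,0,0],
])

```text
clock: 25.62
tcp_pos: [582.5, -141.5, 64.2]
ee_rot: [0.693, 0.721, -0.004, -0.002]
wrist_force: [-10.7, -1.3, 9.3]
width: 0.005
gripper_force: 6.4
```

The lever is hard against its stop (10.7 N, no further travel). I'll back off, rise and verify, heading for the reset key.

Emit:
send_rows([
  [0,0,-10,0,0],
  [0,0,-10,0,0],
  [0,0,0,-20,0],
  [0,0,0,-25,0],
  [0,0,0,-20,0],
  [0,-30,0,0,0],
  [0,-35,0,0,0],
  [0,-35,0,0,0],
  [0,-30,0,0,0],
  [0,0,0,0,0],
  [0,0,0,0,0],
])

```text
clock: 26.53
tcp_pos: [570.9, -273.5, 129.1]
ee_rot: [0.694, 0.72, 0.0, 0.0]
wrist_force: [0.6, 0.0, 0.6]
width: 0.007
gripper_force: 0.0
```

```bash
python3 - <<'E'
from h import *
go(545.3,-274.2,90,92.4)
p,d,m=look("top");P=pts(m,d)
k=(p.max(2)<80)&(P[...,2]>58)&(P[...,2]<92)&(np.hypot(P[...,0]-600,P[...,1]+59)<125)&(P[...,1]<-60)
q=P[k];print(len(q),q.mean(0),cv2.minAreaRect(q[:,:2].astype(np.float32)))
q=wood("top",90,130,(594,80),110)
print(len(q),cv2.minAreaRect(q[:,:2].astype(np.float32)),np.round(np.percentile(q[:,2],[3,50,97]),1))
E
```

```text
turn -0.3 | x 0.4 y -25.6 z 39.1 | tcp [ 570.9 -273.5  129.1] yaw 92.1 tiltz [ 0.001 -0.    -1.   ] w 0.01 F 0.0 clk 26.53 wf [0.6 0.  0.6]
181 [ 604.34723534 -126.74490771   76.97314244] ((604.7407836914062, -125.83747863769531), (17.645174026489258, 73.73001098632812), 2.9184672832489014)
1205 ((591.449951171875, 74.80335998535156), (56.383941650390625, 129.49205017089844), 2.125781297683716) [ 92.6 109.1 114.4]
```

The lever is in line with the pipe and the block is undisturbed. Now the reset key.

Emit:
send_rows([
  [0,0,-13,0,0],
  [0,0,-12.5,0,0],
  [0,0,0,18,0],
  [0,0,0,15,0],
  [0,0,0,5,0],
  [0,0,0,0,0],
])

```text
clock: 27.13
tcp_pos: [545.5, -270.4, 90.3]
ee_rot: [0.692, 0.722, -0.0, -0.001]
wrist_force: [-1.2, -0.4, 0.0]
width: 0.003
gripper_force: 0.0
```

Emit:
send_rows([
  [0,0,0,4,0],
  [0,0,0,4,0],
  [0,0,0,4,0],
  [0,0,0,3,0],
  [0,0,0,1,0],
  [0,0,0,0,0],
  [0,0,0,0,0],
])

```text
clock: 27.72
tcp_pos: [547.0, -272.1, 77.3]
ee_rot: [0.692, 0.722, 0.0, 0.001]
wrist_force: [-2.0, 2.7, 11.8]
width: 0.001
gripper_force: 6.1
```

Emit:
send_rows([
  [0,0,0,-15,0],
  [0,0,0,-20,0],
  [0,-20,-5,0,0],
  [0,-25,-6,0,0],
  [0,-19,-5,0,0],
  [0,0,0,0,0],
  [0,0,0,0,0],
])

```text
clock: 28.3
tcp_pos: [531.9, -338.3, 110.0]
ee_rot: [0.694, 0.72, -0.0, -0.0]
wrist_force: [-0.2, 0.1, -0.1]
width: 0.005
gripper_force: 0.0
```

```bash
python3 -c "
from h import *
go(532.1,-337,77,92.4)"
```

```text
turn -0.2 | x 1.3 y 0.3 z 33.0 | tcp [ 531.9 -338.3  110. ] yaw 92.2 tiltz [-0. -0. -1.] w 0.00 F 0.0 clk 28.30 wf [-0.2  0.1 -0.1]
```

Emit:
send_rows([
  [0,1,0,12,0],
  [0,0,0,9,0],
  [0,0,0,4,0],
  [0,0,0,4,0],
  [0,0,0,4,0],
  [0,0,0,1.5,0],
  [0,0,0,0,0],
  [0,0,0,0,0],
])

```text
clock: 28.97
tcp_pos: [532.3, -334.4, 77.3]
ee_rot: [0.692, 0.722, -0.0, -0.001]
wrist_force: [-7.4, 5.8, 13.9]
width: -0.001
gripper_force: 6.8
```

Emit:
send_rows([
  [0,0,0,-15,0],
  [0,0,0,-19,0],
  [0,-18,-15,0,0],
  [0,-20,-17,0,0],
  [0,-15,-14,0,0],
  [0,0,0,0,0],
  [0,0,0,0,0],
])

```text
clock: 29.55
tcp_pos: [488.1, -392.4, 110.1]
ee_rot: [0.694, 0.72, -0.0, 0.0]
wrist_force: [0.6, -0.1, -0.8]
width: 0.002
gripper_force: 0.0
```

```bash
python3 -c "
from h import *
go(488.2,-392,77,92.4)"
```

```text
turn -0.2 | x 0.4 y 0.1 z 33.1 | tcp [ 488.1 -392.4  110.1] yaw 92.2 tiltz [ 0.    -0.001 -1.   ] w 0.00 F 0.0 clk 29.55 wf [ 0.6 -0.1 -0.8]
```

Emit:
send_rows([
  [0,0,0,12,0],
  [0,0,0,9,0],
  [0,0,0,4,0],
  [0,0,0,4,0],
  [0,0,0,4,0],
  [0,0,0,1.5,0],
  [0,0,0,0,0],
  [0,0,0,0,0],
])

```text
clock: 30.22
tcp_pos: [488.9, -389.1, 77.3]
ee_rot: [0.692, 0.722, -0.0, -0.001]
wrist_force: [-5.7, 6.2, 17.3]
width: 0.008
gripper_force: 8.6
```

Emit:
send_rows([
  [0,0,0,-15,0],
  [0,0,0,-20,0],
  [0,0,0,-30,0],
  [0,0,0,-20,0],
  [0,0,0,0,0],
  [0,0,0,0,0],
  [0,0,0,0,0],
])

```text
clock: 30.8
tcp_pos: [488.3, -390.7, 159.6]
ee_rot: [0.692, 0.721, -0.0, -0.0]
wrist_force: [0.3, -0.2, -0.8]
width: 0.006
gripper_force: 0.0
```

```bash
python3 - <<'E'
from h import *
q=wood("top",90,130,(594,80),110)
print(len(q),cv2.minAreaRect(q[:,:2].astype(np.float32)),np.round(np.percentile(q[:,2],[3,50,97]),1))
print(job.finish_job())
E
```

```text
1190 ((591.5557861328125, 75.03913116455078), (57.060333251953125, 129.0453338623047), 2.028435707092285) [ 92.7 109.1 113.8]
the job is handed in; nothing more can be done
None
```

The job is handed in at about 31 s with no verdict returned: by my measurements the block lies groove-up and flat on the pod (about 3 mm off centre), the valve is at its open stop, and reset, start and clamp were each pressed fully in order and released.

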